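Wind the lab jack level and slide the top gel cassette onto the viewing box

TASK

Wind the lab jack up by its crank until the underside of the top gel cassette is level with the deck of the viewing box, or just above it. Then slide that cassette off the stack, flat and without lifting it, across onto the deck until it is fully home against the end stop, leaving the two cassettes under it squarely where they lie. Finally swing the amber cover right down over it, let go, and leave the things standing round about alone.

Things in the scene. Friction and masses are not known exactly. Their poses are not given: they have to be found in the camera images.
- lightbox: White viewing box 170 (x) x 150 (y) x 135 mm, fixed. Its height over the worktop differs by up to 12 mm (levelling feet), so the deck is 135 to 147 mm up. Origin in the middle of its footprint, 135 mm below the deck; +x away from the robot (its black control panel looks to -x), +y to the left; the jack stands on its right (-y).
- deck (a point): Middle of the box's flat deck (blue glass window), on the deck surface; axes as the box. The deck is 170 x 148 mm; its right edge (y = -74) next to the jack is bevelled. The end stop is an aluminium bar 8 mm high and 118 mm long whose face stands at y = +56 mm, so a cassette that is fully home has its centre at y = +6 mm.
- cover (a joint): Angle of the amber cover in rad: 0 shut flat, about 1.5 upright. Hinged along the box's left edge; it starts upright and swings over the deck towards the jack. The hinge is stiff (2 to 3 N at the free edge) and stays where it is left. The cover is 160 mm wide (x), 134 mm long from hinge to free edge, with a lip 16 mm deep that clears a cassette fully home by 14 mm.
- cover_hinge (a point): Middle of the cover's hinge axis (axis along the box's x), 16 mm above the deck at y = +72 mm of the box; axes as the box.
- cover_edge (a point): Middle of the outer face (upper face when shut) of the cover near its free edge, on a black strip, 128 mm from the hinge axis and 8 mm to the outer side of it. Axes turn with the cover: -y from hinge to free edge, +z out of the outer face. The amber face itself lies 6 mm outside the hinge axis; a tab 56 mm wide sticks out 12 mm past the free edge.
- jack: Scissor lab jack standing just right of the box (gap about 13 to 18 mm), fixed, base 146 (x) x 110 (y) mm. Origin in the middle of its footprint on the worktop; +x away from the robot, +y to the left; nearly square to the box. Its crank is at the front (-x), low under the platform's front edge.
- platform_top (a point): Middle of the top face of the jack's platform, 150 (x) x 110 (y) x 6 mm; 108 mm above the worktop at the start, rises 12 mm for each turn of the crank.
- crank (a joint): Angle of the crank in rad, 0 at the start; grows clockwise as seen from the robot (front) and raises the platform by 12 mm a turn (1.91 mm a rad). Stays where it is left; turning takes 3 to 4 N at the handle.
- crank_axis (a point): Point on the crank's axis (axis along the jack's x) level with the middle of the handle, 96 mm in front of the jack's middle. About 58 mm above the worktop at the start; it rises half as fast as the platform (6 mm a turn).
- crank_handle (a point): Middle of the crank's black handle, a cylinder 16 mm thick, 52 mm long, parallel to the axis at 28 mm radius, pointing to the robot; spins freely on its pin. It starts level with the axis on its left (+y) and goes up first. It is 21 mm in front of the platform's edge, so a hand pointing straight down hits platform and stack: lean it 30 to 40 degrees towards the robot.
- cassette_top: Top gel cassette of the stack, glass with dark blue side strips, 100 x 100 x 10 mm, loose, about 0.2 kg. Origin in the centre of its underside, z up. Too wide to be gripped across. It has to slide.
- cassette_mid: Middle cassette, the same kind, directly under the top one.
- cassette_low: Lowest cassette, the same kind, lying on the jack's platform.
- tip_box: Green pipette tip box 85 x 123 x 94 mm standing left of the viewing box: leave alone. Origin in the centre of its underside.
- amber_bottle: Small reagent bottle with black cap, 52 mm wide, 100 mm high, right of the jack: leave alone. Origin in the centre of its underside.
- petri: Petri dish 90 mm wide, 15 mm high, at the front right: leave alone. Origin in the centre of its underside.
- marker: Marker pen with red cap, 138 mm long, at the front: leave alone.

How it is judged:
By the outcome, as a careful person would: the job done as asked, in the order asked, and still so for the second after the job is handed in, with the robot touching nothing.
It also fails if it takes over 64 s, if anything falls off the work surface, if the arm or the gripper's body presses on something with over 40 N, if the wrist force passes 120 N, or if a joint passes its speed limit or range.

ROBOT

A 6-joint arm with a two-finger parallel gripper is mounted at the origin on a cart in front of the work surface, level with it; the furniture and walls round the work are solid. World frame = base frame: x ahead of the robot, y to its left, z up, the work surface at z = 0. Lengths are in m, angles in rad, forces in N, time in s.
With the tool pointing down it reaches from about 0.375 to 0.9 m from the base axis. Payload 3.1 kg.
Tool frame: the origin (TCP) lies between the finger pads; the fingertips stand 22 mm ahead of it and the grasp point (between the pads) lies 3 mm ahead of it; z points along the fingers, y is the line along which they close (so a half turn about z gives the same grasp; the last joint's range is limited). The gripper opens to 87 mm and grips with 3 to 60 N. Pads are 19 mm wide; open, the fingers measure 117 mm over their backs; the gripper's body (75 mm by 190 mm) begins 51 mm behind the grasp point.
Start: joints at [-1.31, 0.527, 1.433, -0, 1.181, -0.178], TCP at [0.266, -0.566, 0.245] pointing down, gripper open.
Joint ranges: [-3.08, 3.08], [-0.75, 2.2], [0.22, 2.44], [-1.43, 4.57], [0, 2.65], [-2.85, 2.85]. Speed limits (rad/s): [2.79, 2.79, 3.14, 3.14, 3.14, 3.14].

INTERFACE

Orientations are given as a unit quaternion [x, y, z, w].
In Python, from rig import robot gives the robot as it stands.
- The arm moves only by the tool move_arm, never from a script. Its argument "series" is text: rows parted by semicolons, each of 6 numbers parted by spaces: the shift along the tool's x, y, z in mm, then the turn, a rotation vector about the tool's x, y, z in degrees. In form: dx dy dz ax ay az; .... A call has 1 to 8 rows; each row is the pose to reach, as a shift and turn from the pose commanded when the call began, along the tool's axes at that moment; what a row does not reach only later rows make up. A row lasts 1/12 s, in which the tool goes at most 41.7 mm and 7.16 degrees, less where a joint would pass 70% of its speed; a pose out of reach is approached as far as the arm can. A call with a gripper value outside its range is refused whole. "jaw" is the opening, from 0 (shut) to 1 (fully open), set as the call begins (left out, the last holds). The fingers move at their own pace and stop on an object; "newtons" is the grip in N (left out, the last holds). Time passes only in rows, so rows that repeat a pose let the fingers close. It gives the time, the measured TCP pose, the force, the opening and the grip force at its end, in the units of the state.
- robot.get_obs(): the state, without advancing time (a new reading comes with each control period).
- robot.camera(name): name is "scene" or "top" or "wrist"; returns a dict with "img" (480x640x3 uint8, red, green, blue), "mtx" (3x3 intrinsics, pixels), "world_to_cam" (4x4, takes a point from world to camera coordinates). Camera axes: x right, y down, z forward; pixel columns grow to the right and rows downward; lengths in m; the calibration is good to about 2 mm. A picture is of the moment at which its call begins. There is no depth.
- robot.hand_in(): hands the job in; it is judged then, once.
Trained networks look in a picture, given as the dict that the camera call returned (one of the last four; its "shot" number tells which), for a name from the list of things; names that differ only in an ending like _2 or _b are one class to them, and where a whole thing is asked for, a point or a joint stands for the part that bears it (a point fixed in the world has none). Each returns a list of dicts, best first, with "p" (0 to 1); they miss things now and then, are a little off and sometimes report something else, mostly with a low value. They report only what shows in the picture. A call takes as long as a camera call.
- robot.search_frame(picture, thing): "xyz" ([x, y, z] in m, in world coordinates, good to about 4 mm: the middle of the surface that is visible of it).
- robot.tip_of(picture, thing): "xyz" ([x, y, z] in m, in world coordinates, good to about 4 mm: a listed point, or the origin of a listed thing).
The state is a dict: "time": time; "q": joint angles; "joint_velocities": joint speeds; "joint_torque": joint torques, N m; "position": TCP position; "tool_rot": TCP orientation; "ft_force": force on the tool from outside, world axes, zero at the start; "moment": the same for the moment, N m; "grip_width": finger opening in m; "grip_force": force on a finger pad.
Only numpy, scipy, OpenCV 4.12 (cv2) and the standard library are available. Lean on these libraries where they do the work, as an engineer would, in place of code of your own. Each camera call takes 0.05 s, during which the arm holds its last target. There are 200 camera calls.

## Working session

There is one attempt and no reset: what is moved stays moved. The work goes in short steps, Python scripts to look and compute and a tool call to move; the robot and the scene stay as the last step left them, time stands still between calls to the robot, and variables do not carry over. Pictures are saved under pics/ and viewed, at most 13 in all, crops included, and the job is handed in when it is done.

Besides the shell and the picture viewer there is one more tool, called after "Emit:" as name(argument=value, ...) on one line, values as JSON. move_arm: Moves the arm, as the interface text tells. Its arguments: {"type":"object","properties":{"series":{"type":"string"},"jaw":{"type":"number"},"newtons":{"type":"number"}},"required":["series"]}

```bash
ls; mkdir -p pics
cat > h.py <<'E'
import numpy as np, cv2
from rig import robot
from scipy.spatial.transform import Rotation as R
def save(c,n): cv2.imwrite('pics/'+n,c['img'][:,:,::-1])
E
python3 - <<'E'
from h import *
o=robot.get_obs(); print(o)
for n in ["scene","top"]:
    c=robot.camera(n); save(c,n+'0.png')
    for t in ["deck","cover_hinge","cover_edge","platform_top","crank_axis","crank_handle","cassette_top","cassette_mid","cassette_low","jack","lightbox"]:
        r=robot.tip_of(c,t); print(n,t,[(np.round(a['xyz'],4).tolist(),round(a['p'],2)) for a in r[:2]])
E
```

```text
pics
{'time': 0.0, 'q': array([-1.31047811e+00,  5.28491536e-01,  1.43391664e+00,  7.82683495e-06,
        1.18139935e+00, -1.78513738e-01]), 'joint_velocities': array([ 0.0004045 ,  0.00011591, -0.00144059, -0.00133041,  0.00127196,
        0.00033615]), 'joint_torque': array([ 1.03320883e-03, -4.40046036e+01, -1.76590115e+01,  6.36162492e-02,
        5.83702116e-02, -1.55629732e-04]), 'position': array([ 0.26539034, -0.56508753,  0.24355145]), 'tool_rot': array([ 9.76024459e-01,  2.17658053e-01, -4.16680750e-05, -1.10665451e-03]), 'ft_force': array([ 0.20333956, -0.55643316, -0.28970541]), 'moment': array([-0.01718249, -0.05909222,  0.0179335 ]), 'grip_force': 0.0, 'grip_width': 0.08737891683927818}
scene deck [([0.5718, -0.0165, 0.1473], 0.87)]
scene cover_hinge [([0.553, 0.0607, 0.2884], 0.71), ([0.557, 0.0486, 0.156], 0.62)]
scene cover_edge [([0.5547, 0.0612, 0.2915], 0.8)]
scene platform_top []
scene crank_axis [([0.5255, -0.1849, 0.0581], 0.6)]
scene crank_handle [([0.5162, -0.1561, 0.0547], 0.52)]
scene cassette_top [([0.6132, -0.1541, 0.1268], 0.81), ([0.5728, -0.0176, 0.1463], 0.58)]
scene cassette_mid [([0.6112, -0.1553, 0.1179], 0.7)]
scene cassette_low [([0.6171, -0.159, 0.102], 0.77)]
scene jack []
scene lightbox [([0.5716, -0.0181, 0.0124], 0.82)]
top deck []
top cover_hinge [([0.5541, 0.0461, 0.1634], 0.59), ([0.4277, 0.2793, 0.0024], 0.52)]
top cover_edge [([0.5514, 0.0593, 0.2875], 0.93)]
top platform_top []
top crank_axis [([0.5229, -0.1859, 0.0569], 0.59)]
top crank_handle [([0.5142, -0.1533, 0.0578], 0.7)]
top cassette_top [([0.6202, -0.1554, 0.1261], 0.57)]
top cassette_mid [([0.3809, -0.0369, 0.0044], 0.34)]
top cassette_low []
top jack [([0.6152, -0.1567, -0.0041], 0.94)]
top lightbox [([0.5712, -0.0214, 0.0081], 0.96), ([0.6189, -0.1549, 0.1273], 0.48)]
```

View pics/scene0.png

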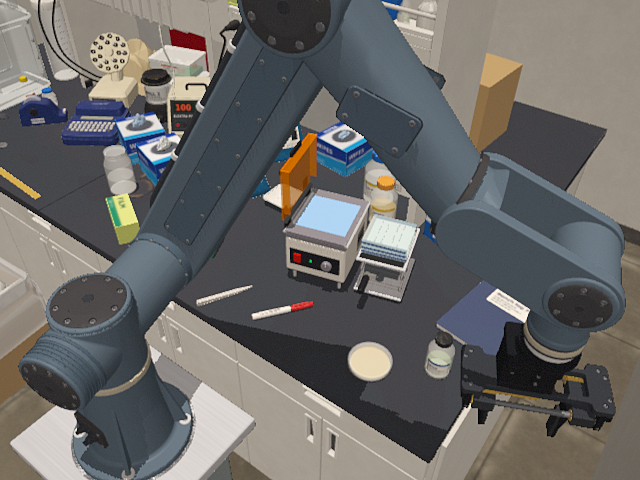

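View pics/top0.png

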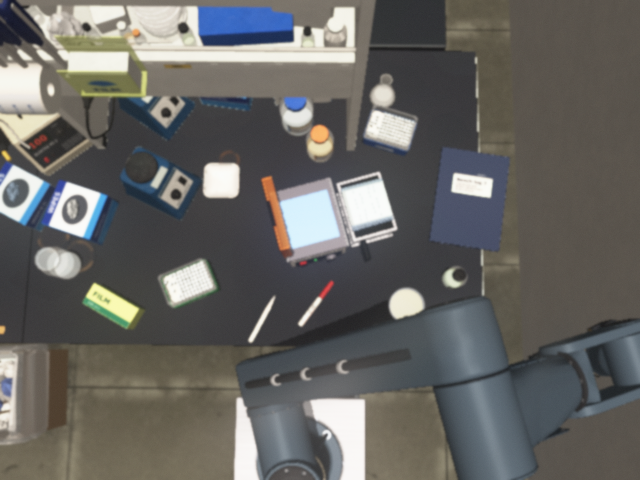

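The pictures show the box at around (315,220) in the top view, yawed about 14°. The jack is at (367,205), the crank handle at (366,250), the cover upright on the left, and the bottle and petri dish at the front right.

```bash
cat >> h.py <<'E'
def pose(p,yaw,lean=0,roll=0):
    """tool: x ahead along yaw, leaned to robot by lean deg, roll about tool x"""
    return np.array(p,float), R.from_euler('z',yaw,degrees=True)*R.from_quat([1,0,0,0])*R.from_euler('y',lean,degrees=True)*R.from_euler('x',roll,degrees=True)
def cur():
    o=robot.get_obs(); return o['position'],R.from_quat(o['tool_rot'])
def delta(T,C=None):
    p,r=T; p0,r0=C or cur()
    return np.round(r0.inv().apply(p-p0)*1000,1).tolist(), np.round((r0.inv()*r).as_rotvec(degrees=True),1).tolist()
def tips(c,ts,f='tip_of',k=1):
    for t in ts:
        print(t,[(np.round(a['xyz'],4).tolist(),round(a['p'],2)) for a in getattr(robot,f)(c,t)[:k]])
E
python3 - <<'E'
from h import *
c=robot.camera("top"); tips(c,["amber_bottle","petri","marker","tip_box"])
c=robot.camera("scene"); tips(c,["amber_bottle","petri","tip_box"]); tips(c,["marker"],'search_frame')
# deck blue window yaw
for n in ["top","scene"]:
    c=robot.camera(n); hsv=cv2.cvtColor(c['img'],cv2.COLOR_RGB2HSV)
    m=cv2.inRange(hsv,(95,40,180),(115,140,255)); k,l,s,ce=cv2.connectedComponentsWithStats(m)
    tgt=(312,218) if n=="top" else (330,213)
    i=l[tgt[1],tgt[0]]; print(n,s[i])
    cnt=cv2.findContours((l==i).astype(np.uint8),0,1)[0]; cnt=max(cnt,key=cv2.contourArea)
    q=cv2.approxPolyDP(cv2.convexHull(cnt),6,True)[:,0].astype(float)
    W=c['world_to_cam']; cp=-W[:3,:3].T@W[:3,3]
    P=[]
    for u in q:
        d=W[:3,:3].T@np.linalg.inv(c['mtx'])@[*u,1]; P.append(cp+d*(0.147-cp[2])/d[2])
    P=np.array(P);print(np.round(P,4).tolist(), P.mean(0).round(4))
    for a,b in zip(P,np.roll(P,-1,0)): print(np.degrees(np.arctan2(*(b-a)[[1,0]])).round(1),np.linalg.norm(b-a).round(3))
print(delta(pose([0.397,-0.185,0.195],15,40)))
print(delta(pose([0.30,-0.37,0.26],15,20)))
E
```

```text
amber_bottle [([0.4494, -0.3798, -0.0019], 0.85)]
petri [([0.3837, -0.2657, -0.0014], 0.88)]
marker [([0.3817, -0.0342, 0.0015], 0.68)]
tip_box [([0.4312, 0.2757, 0.0018], 0.62)]
amber_bottle [([0.4513, -0.3753, -0.0006], 0.59)]
petri [([0.3832, -0.2624, 0.0026], 0.9)]
tip_box [([0.4491, -0.3756, 0.0004], 0.44)]
marker [([0.3831, -0.0369, 0.0113], 0.81)]
top [     0      0    640    480 306553]
[[1.1376, -0.8319, 0.147], [-0.0021, -0.754, 0.147], [-0.0234, 0.6543, 0.147], [1.1234, 0.7655, 0.147]] [ 0.5589 -0.0415  0.147 ]
176.1 1.142
90.9 1.409
5.5 1.152
-89.5 1.597
scene [ 296  195   65   42 1695]
[[0.6188, 0.0512, 0.147], [0.6477, -0.0564, 0.147], [0.5372, -0.0873, 0.147], [0.5067, 0.0204, 0.147]] [ 0.5776 -0.018   0.147 ]
-75.0 0.111
-164.4 0.115
105.8 0.112
15.4 0.116
([280.7, -288.8, 49.5], [-3.5, 39.9, 9.7])
([114.3, -162.6, -15.5], [-1.8, 19.9, 10.0])
```

Emit:
move_arm(series="90 -72 12 -1 10 2; 280 -288 50 -3.5 40 10;280 -288 50 -3.5 40 10;280 -288 50 -3.5 40 10;280 -288 50 -3.5 40 10;280 -288 50 -3.5 40 10;280 -288 50 -3.5 40 10;280 -288 50 -3.5 40 10", jaw=0.5)

```text
time: 2.47
position: [0.3737, -0.2531, 0.2031]
tool_rot: [0.932, 0.118, 0.34, -0.045]
ft_force: [1.3, -1.3, -0.3]
grip_width: 0.046
grip_force: 0.0
```

Emit:
move_arm(series="0 0 0 0 0 0; 0 0 0 0 0 0")

```text
time: 2.63
position: [0.3744, -0.2508, 0.2035]
tool_rot: [0.932, 0.121, 0.339, -0.047]
ft_force: [0.7, -0.2, 0.2]
grip_width: 0.0436
grip_force: 0.0
```

```bash
cat > look.py <<'E'
import sys
from h import *
o=robot.get_obs(); print(o['time'],o['position'].round(4),o['ft_force'].round(1),o['grip_width'])
c=robot.camera("wrist"); save(c,sys.argv[1])
tips(c,sys.argv[2:])
E
python3 look.py w1.png crank_handle crank_axis platform_top cassette_top deck jack lightbox
```

```text
2.6333 [ 0.3744 -0.2508  0.2035] [ 0.7 -0.2  0.2] 0.0436336389861897
crank_handle [([0.5133, -0.153, 0.0571], 0.58)]
crank_axis []
platform_top []
cassette_top [([0.6142, -0.1482, 0.1239], 0.83)]
deck [([0.5748, -0.0213, 0.0091], 0.72)]
jack [([0.6133, -0.1584, 0.0001], 0.79)]
lightbox []
```

View pics/w1.png

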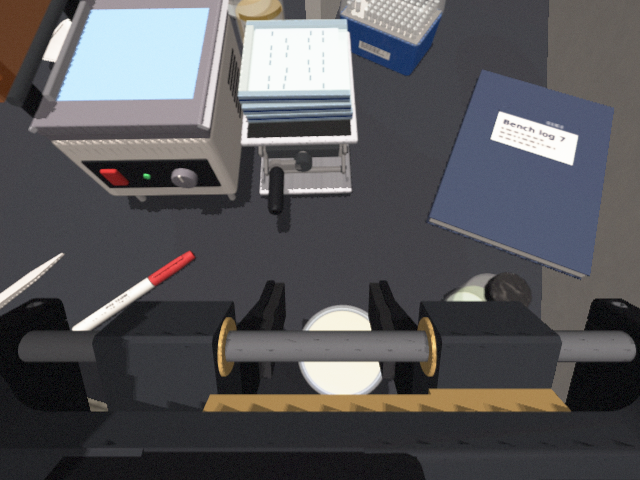

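The wrist view shows the crank handle from (272,170) to (276,212), the hub at (303,160), the cassette stack above it and the box at left. Bring the pixels to world positions.

```bash
cat >> h.py <<'E'
def ray(c,u,z):
    W=c['world_to_cam']; cp=-W[:3,:3].T@W[:3,3]
    d=W[:3,:3].T@np.linalg.inv(c['mtx'])@[*u,1]; return (cp+d*(z-cp[2])/d[2]).round(4)
E
python3 - <<'E'
from h import *
c=robot.camera("wrist")
for n,u,z in [("hA",(273,172),.058),("hB",(276,207),.058),("hm",(275,190),.058),("hub",(303,160),.058),("pfL",(242,138),.108),("pfR",(357,138),.108),("dfL",(40,130),.147),("dfR",(217,130),.147)]:
    print(n,ray(c,u,z))
g=c['img'][0:240,20:380]; cv2.imwrite('pics/w1c.png',cv2.resize(g,None,fx=2.2,fy=2.2,interpolation=2)[:,:,::-1])
hx=np.array([np.cos(np.radians(15.3)),np.sin(np.radians(15.3)),0])
E
```

```text
hA [ 0.5351 -0.1541  0.058 ]
hB [ 0.4957 -0.1703  0.058 ]
hm [ 0.5145 -0.1631  0.058 ]
hub [ 0.5581 -0.1807  0.058 ]
pfL [ 0.5331 -0.1319  0.108 ]
pfR [ 0.5605 -0.236   0.108 ]
dfL [0.4713 0.0078 0.147 ]
dfR [ 0.5074 -0.1296  0.147 ]
```

View pics/w1c.png

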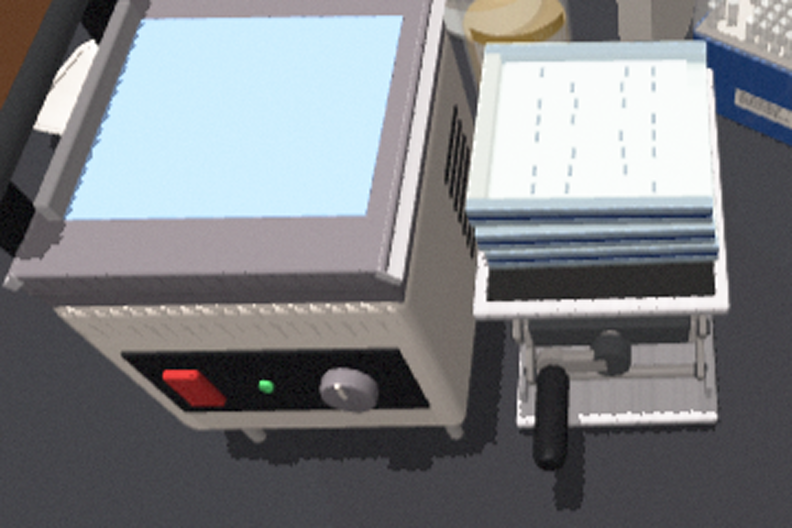

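Run:
```python
from h import *
print(delta(pose([0.466,-0.173,0.105],15,40)))
```

```text
([20.1, -55.5, 146.0], [0.1, -0.1, -0.3])
```

Emit:
move_arm(series="20 -55 146 0 0 0;20 -55 146 0 0 0;20 -55 146 0 0 0;20 -55 146 0 0 0;20 -55 146 0 0 0;20 -55 146 0 0 0")

```text
time: 3.58
position: [0.4662, -0.1709, 0.1037]
tool_rot: [0.932, 0.121, 0.339, -0.047]
ft_force: [-0.4, -0.1, 0.5]
grip_width: 0.0438
grip_force: 0.0
```

```bash
python3 look.py w2.png crank_handle crank_axis cassette_top
python3 - <<'E'
from h import *
print(delta(pose([0.5034,-0.163,0.0593],15,40)))
E
```

```text
3.5833 [ 0.4662 -0.1709  0.1037] [-0.4 -0.1  0.5] 0.0438385713015719
crank_handle [([0.5153, -0.1549, 0.0546], 0.65)]
crank_axis [([0.6172, -0.1503, 0.1261], 0.7)]
cassette_top [([0.6118, -0.1549, 0.1246], 0.75)]
([-0.1, -1.3, 60.8], [0.2, -0.1, -0.3])
```

View pics/w2.png

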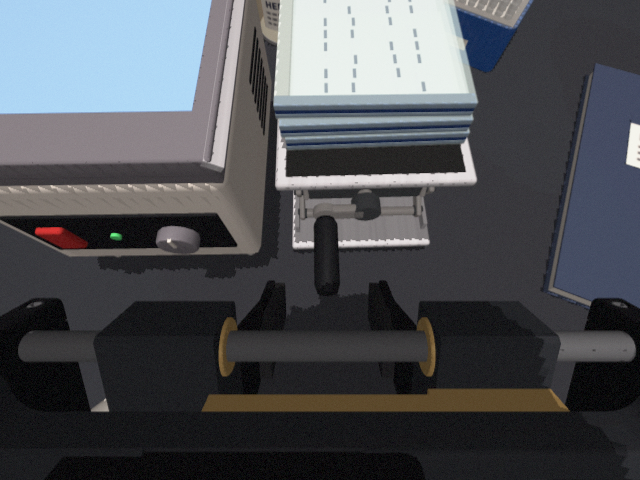

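The handle, spanning (323,215) to (328,290), lies centred between the fingers (centre column about 327). Advance and grip it.

Emit:
move_arm(series="0 -1 30 0 0 0;0 -1 61 0 0 0;0 -1 61 0 0 0;0 -1 61 0 0 0")

```text
time: 4.12
position: [0.5037, -0.1621, 0.0584]
tool_rot: [0.932, 0.12, 0.34, -0.045]
ft_force: [-0.7, 0.4, 0.5]
grip_width: 0.0436
grip_force: 0.0
```

Emit:
move_arm(series="0 0 0 0 0 0;0 0 0 0 0 0;0 0 0 0 0 0;0 0 0 0 0 0;0 0 0 0 0 0;0 0 0 0 0 0", jaw=0, newtons=15)

```text
time: 4.62
position: [0.5031, -0.1604, 0.0587]
tool_rot: [0.932, 0.121, 0.34, -0.046]
ft_force: [-1.2, 0.9, 0.9]
grip_width: 0.0152
grip_force: 14.9
```

Run:
```python
from h import *
o=robot.get_obs();print(o)
# circle rows in tool frame: radius 28 start at +y side, 22.5deg/row, rise 6mm/turn
p,r=pose([0,0,0],15,40)
jy=np.array([-np.sin(np.radians(15)),np.cos(np.radians(15)),0]);z=np.array([0,0,1])
def P(a): return 28*(np.cos(a)*jy+np.sin(a)*z)+6*a/2/np.pi*z
for k in range(0,5):
    a0=k*np.pi
    print(k,'; '.join(' '.join(f'{v:.1f}' for v in r.inv().apply(P(a0+i*np.pi/8)-P(a0)))+' 0 0 0' for i in range(1,9)))
```

```text
{'time': 4.6167, 'q': array([-0.85721329,  0.80955445,  2.18286245,  1.84578237,  0.64675676,
       -1.34181042]), 'joint_velocities': array([ 0.00420195,  0.00476466, -0.00480601,  0.01613517, -0.00996244,
       -0.00182531]), 'joint_torque': array([ -0.93735214, -35.83264947,   0.77008517,   0.64468011,
         2.16489427,   0.09467328]), 'position': array([ 0.50312548, -0.16038083,  0.05869824]), 'tool_rot': array([ 0.93156402,  0.12090813,  0.33980391, -0.0458586 ]), 'ft_force': array([-1.2128653 ,  0.89387485,  0.92374799]), 'moment': array([0.06734624, 0.48800722, 0.24839437]), 'grip_force': 14.898041443400416, 'grip_width': 0.015220839407476618}
0 7.1 2.1 -8.5 0 0 0; 13.2 8.2 -15.7 0 0 0; 17.4 17.3 -20.7 0 0 0; 19.0 28.0 -22.6 0 0 0; 17.8 38.7 -21.3 0 0 0; 14.2 47.8 -16.9 0 0 0; 8.6 53.9 -10.2 0 0 0; 1.9 56.0 -2.3 0 0 0
1 -6.6 -2.1 7.9 0 0 0; -12.2 -8.2 14.6 0 0 0; -15.9 -17.3 19.0 0 0 0; -17.0 -28.0 20.3 0 0 0; -15.4 -38.7 18.4 0 0 0; -11.3 -47.8 13.4 0 0 0; -5.2 -53.9 6.2 0 0 0; 1.9 -56.0 -2.3 0 0 0
2 7.1 2.1 -8.5 0 0 0; 13.2 8.2 -15.7 0 0 0; 17.4 17.3 -20.7 0 0 0; 19.0 28.0 -22.6 0 0 0; 17.8 38.7 -21.3 0 0 0; 14.2 47.8 -16.9 0 0 0; 8.6 53.9 -10.2 0 0 0; 1.9 56.0 -2.3 0 0 0
3 -6.6 -2.1 7.9 0 0 0; -12.2 -8.2 14.6 0 0 0; -15.9 -17.3 19.0 0 0 0; -17.0 -28.0 20.3 0 0 0; -15.4 -38.7 18.4 0 0 0; -11.3 -47.8 13.4 0 0 0; -5.2 -53.9 6.2 0 0 0; 1.9 -56.0 -2.3 0 0 0
4 7.1 2.1 -8.5 0 0 0; 13.2 8.2 -15.7 0 0 0; 17.4 17.3 -20.7 0 0 0; 19.0 28.0 -22.6 0 0 0; 17.8 38.7 -21.3 0 0 0; 14.2 47.8 -16.9 0 0 0; 8.6 53.9 -10.2 0 0 0; 1.9 56.0 -2.3 0 0 0
```

Emit:
move_arm(series="7 2 -8.5 0 0 0; 13 8 -15.5 0 0 0; 17.5 17.5 -20.5 0 0 0; 19 28 -22.5 0 0 0; 18 38.5 -21.5 0 0 0; 14 48 -17 0 0 0; 8.5 54 -10 0 0 0; 2 56 -2.5 0 0 0", newtons=25)

```text
time: 5.28
position: [0.519, -0.2145, 0.0619]
tool_rot: [0.931, 0.122, 0.342, -0.046]
ft_force: [3.8, 6.5, 3.7]
grip_width: 0.0154
grip_force: 24.9
```

Emit:
move_arm(series="-6.5 -2 8 0 0 0; -12 -8 14.5 0 0 0; -16 -17.5 19 0 0 0; -17 -28 20.5 0 0 0; -15.5 -38.5 18.5 0 0 0; -11.5 -48 13.5 0 0 0; -5 -54 6 0 0 0; 2 -56 -2.5 0 0 0")

```text
time: 5.95
position: [0.503, -0.1603, 0.0643]
tool_rot: [0.932, 0.121, 0.339, -0.046]
ft_force: [4.4, 0.3, -4.4]
grip_width: 0.0154
grip_force: 25.0
```

```bash
cat > pt.py <<'E'
from h import *
o=robot.get_obs();print(o['time'],o['position'].round(4),o['ft_force'].round(1),o['q'].round(2),o['grip_width'],o['grip_force'])
for n in ["wrist","scene"]:
    c=robot.camera(n); print(n); tips(c,["cassette_top","crank_handle","crank_axis","deck"])
E
python3 pt.py
```

```text
5.95 [ 0.503  -0.1603  0.0643] [ 4.4  0.3 -4.4] [-0.86  0.79  2.18  1.82  0.64 -1.31] 0.015354396472560768 24.99685989401769
wrist
cassette_top []
crank_handle [([0.5132, -0.1531, 0.0607], 0.71)]
crank_axis []
deck []
scene
cassette_top [([0.6124, -0.151, 0.1401], 0.75)]
crank_handle []
crank_axis [([0.5247, -0.1843, 0.0639], 0.43)]
deck [([0.5749, -0.0179, 0.1488], 0.95)]
```

Emit:
move_arm(series="7 2 -8.5 0 0 0; 13 8 -15.5 0 0 0; 17.5 17.5 -20.5 0 0 0; 19 28 -22.5 0 0 0; 18 38.5 -21.5 0 0 0; 14 48 -17 0 0 0; 8.5 54 -10 0 0 0; 2 56 -2.5 0 0 0")

```text
time: 7.12
position: [0.519, -0.2146, 0.0686]
tool_rot: [0.931, 0.121, 0.342, -0.046]
ft_force: [3.0, 6.9, 4.3]
grip_width: 0.015
grip_force: 25.0
```

Emit:
move_arm(series="-6.5 -2 8 0 0 0; -12 -8 14.5 0 0 0; -12 -8 14.5 0 0 0; -12 -8 14.5 0 0 0")

```text
time: 7.45
position: [0.5166, -0.2064, 0.0492]
tool_rot: [0.931, 0.121, 0.341, -0.047]
ft_force: [3.2, 5.8, 1.8]
grip_width: 0.0149
grip_force: 25.0
```

```bash
python3 pt.py
python3 - <<'E'
from h import *
p,r=pose([0,0,0],15,40)
c=np.array([(0.5031+.519)/2,(-.1604-.2145)/2]) 
jy=np.array([-np.sin(np.radians(15)),np.cos(np.radians(15))])
d=cur()[0]-np.array([*c,0.0587]); y=d[:2]@jy; 
for i in range(3): z=d[2]-.006*1.6; print(y,z,np.degrees(np.arctan2(-z,-y)))
E
```

```text
7.45 [ 0.5166 -0.2064  0.0492] [3.2 5.8 1.8] [-0.91  0.83  2.09  1.69  0.64 -1.21] 0.014932806688544261 24.967688323231414
wrist
cassette_top []
crank_handle [([0.5282, -0.1968, 0.0473], 0.94)]
crank_axis []
deck []
scene
cassette_top [([0.6136, -0.1523, 0.148], 0.91)]
crank_handle []
crank_axis []
deck []
-0.020067806905858774 -0.018690996597933027 42.96556505102024
-0.020067806905858774 -0.018690996597933027 42.96556505102024
-0.020067806905858774 -0.018690996597933027 42.96556505102024
```

Emit:
move_arm(series="0 0 0 0 0 0;0 0 0 0 0 0;0 0 0 0 0 0;0 0 -25 0 0 0;0 0 -60 0 0 0;0 0 -100 0 0 0;-20 0 -130 0 0 0;-20 0 -130 0 0 0", jaw=0.5)

```text
time: 8.62
position: [0.4169, -0.2373, 0.1369]
tool_rot: [0.932, 0.117, 0.339, -0.041]
ft_force: [0.8, 0.6, -0.9]
grip_width: 0.0432
grip_force: 0.0
```

```bash
python3 look.py w3.png cassette_top deck crank_handle cassette_low; python3 pt.py
python3 - <<'E'
from h import *
print(cur()[0]); print(delta(pose([0.579,-0.037,0.26],105)), delta(pose([0.43,-0.2,0.32],60,10)))
E
```

```text
8.6167 [ 0.4169 -0.2373  0.1369] [ 0.8  0.6 -0.9] 0.04324789286946505
cassette_top [([0.6166, -0.155, 0.142], 0.97)]
deck [([0.5774, -0.0165, 0.1443], 0.97)]
crank_handle [([0.5254, -0.1964, 0.0508], 0.97)]
cassette_low []
8.8667 [ 0.4208 -0.2332  0.1351] [-0.1 -0.2 -0. ] [-1.16  0.6   2.2   1.32  0.72 -1.04] 0.04325005160743867 0.0
wrist
cassette_top []
crank_handle []
crank_axis []
deck [([0.5751, -0.0175, 0.1433], 0.84)]
scene
cassette_top [([0.6141, -0.1538, 0.1474], 0.64)]
crank_handle []
crank_axis []
deck []
[ 0.42030809 -0.2330092   0.13537766]
([235.7, -149.3, 36.0], [31.3, -31.4, -86.2]) ([132.5, -29.9, -129.7], [19.2, -28.6, -41.5])
```

Emit:
move_arm(series="20 -4 -40 0 0 0;132 -30 -130 19 -28.5 -41.5;132 -30 -130 19 -28.5 -41.5;132 -30 -130 19 -28.5 -41.5;132 -30 -130 19 -28.5 -41.5;132 -30 -130 19 -28.5 -41.5;132 -30 -130 19 -28.5 -41.5;132 -30 -130 19 -28.5 -41.5", jaw=0.6)

```text
time: 10.03
position: [0.4295, -0.2004, 0.3216]
tool_rot: [0.881, 0.459, 0.11, -0.041]
ft_force: [-0.5, 0.6, -0.5]
grip_width: 0.0523
grip_force: 0.0
```

Run:
```python
from h import *
print(cur()[0]); print(delta(pose([0.579,-0.037,0.21],105)))
```

```text
[ 0.42946905 -0.20042261  0.32156476]
([187.8, 24.9, 160.0], [7.3, -11.8, -49.8])
```

Emit:
move_arm(series="187 25 160 7.5 -12 -50;187 25 160 7.5 -12 -50;187 25 160 7.5 -12 -50;187 25 160 7.5 -12 -50;187 25 160 7.5 -12 -50;187 25 160 7.5 -12 -50;187 25 160 7.5 -12 -50;187 25 160 7.5 -12 -50")

```text
time: 10.7
position: [0.5792, -0.035, 0.2071]
tool_rot: [0.606, 0.796, -0.001, -0.003]
ft_force: [-0.4, -0.2, 0.9]
grip_width: 0.0523
grip_force: 0.0
```

Run:
```python
from h import *
robot.camera("top")
o=robot.get_obs(); print(o['time'],o['ft_force'],cur()[0]); print(delta(pose([0.579,-0.037,0.172],105)))
```

```text
10.75 [0.79098921 0.32334033 0.61506442] [ 0.57898185 -0.03606274  0.20806704]
([-1.0, -0.1, 36.1], [-0.3, -0.2, 0.2])
```

Emit:
move_arm(series="0 0 20 -0.3 0 0;0 0 34 -0.3 0 0;0 0 36 -0.3 0 0;0 0 38 -0.3 0 0;0 0 38 -0.3 0 0;0 0 38 -0.3 0 0")

```text
time: 11.25
position: [0.5797, -0.0386, 0.1723]
tool_rot: [0.61, 0.793, 0.002, 0.001]
ft_force: [0.2, 0.5, -0.6]
grip_width: 0.0519
grip_force: 0.0
```

Emit:
move_arm(series="0 0 1 0 0 0;0 0 2 0 0 0;0 0 2 0 0 0")

```text
time: 11.5
position: [0.5794, -0.0378, 0.1695]
tool_rot: [0.609, 0.793, 0.002, 0.0]
ft_force: [0.3, 0.2, -0.1]
grip_width: 0.052
grip_force: 0.0
```

Emit:
move_arm(series="0 0 1 0 0 0;0 0 2 0 0 0;0 0 2 0 0 0")

```text
time: 11.75
position: [0.5795, -0.0377, 0.1688]
tool_rot: [0.609, 0.793, 0.002, 0.001]
ft_force: [-1.7, 0.3, 9.5]
grip_width: 0.052
grip_force: 4.6
```

Emit:
move_arm(series="0 0 -30 0 0 0;-40 0 -30 0 0 0;-80 2 -28 0 0 0;-121 3.5 -24 0 0 0;-121 3.5 -16 0 0 0;-121 3.5 -13 0 0 0;-121 3.5 -13 0 0 0")

```text
time: 12.33
position: [0.6137, -0.1544, 0.1794]
tool_rot: [0.609, 0.793, 0.002, 0.0]
ft_force: [0.4, 0.7, -0.2]
grip_width: 0.0518
grip_force: 0.0
```

Emit:
move_arm(series="0 0 0.5 0 0 0;0 0 1 0 0 0;0 0 1 0 0 0")

```text
time: 12.58
position: [0.6132, -0.1522, 0.1792]
tool_rot: [0.608, 0.794, 0.002, -0.001]
ft_force: [-0.5, 0.4, 1.8]
grip_width: 0.052
grip_force: 0.5
```

Emit:
move_arm(series="0 0 -15 0 0 0;-40 0 -18 0 0 0;-78 0 -18 0 0 0;-78 0 -10 0 0 0;-78 0 5 0 0 0;-78 0 5.5 0 0 0;-78 0 5.5 0 0 0;-78 0 5.5 0 0 0")

```text
time: 13.25
position: [0.634, -0.228, 0.1734]
tool_rot: [0.609, 0.793, 0.002, -0.0]
ft_force: [-0.0, -0.0, 0.7]
grip_width: 0.052
grip_force: 0.0
```

```bash
python3 look.py w4.png cassette_top cassette_mid cassette_low deck
python3 - <<'E'
from h import *
p,r=cur(); print(p,r.as_matrix().round(3).tolist()); c=robot.camera("scene"); tips(c,["cassette_top","cassette_mid","cassette_low"])
E
```

```text
13.25 [ 0.634  -0.228   0.1734] [-0.  -0.   0.7] 0.05196384422568755
cassette_top [([0.6144, -0.1561, 0.1447], 0.82)]
cassette_mid []
cassette_low [([0.6142, -0.153, 0.1442], 0.17)]
deck []
[ 0.63435003 -0.22883786  0.17403392] [[-0.259, 0.966, 0.004], [0.966, 0.259, 0.002], [0.001, 0.004, -1.0]]
cassette_top [([0.6142, -0.15, 0.1458], 0.93)]
cassette_mid [([0.6155, -0.1566, 0.1353], 0.49)]
cassette_low [([0.6155, -0.1554, 0.1227], 0.72)]
```

View pics/w4.png

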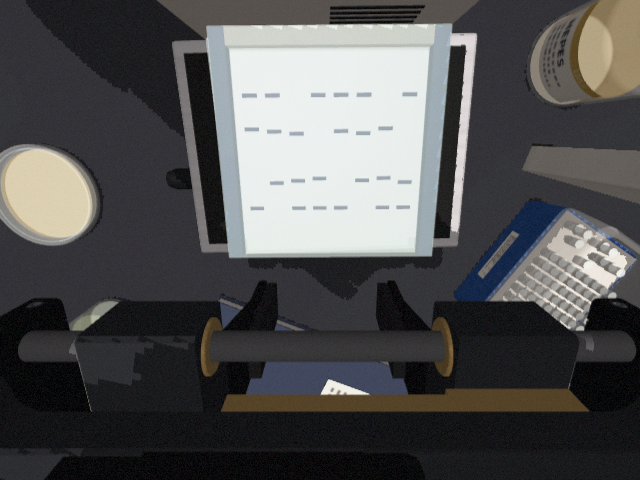

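The view shows the top cassette's near edge at row 256, columns 230–435, parallel to the fingers and nearly centred on them. Start pushing slowly.

Emit:
move_arm(series="6 0 1 0 0 0;12 0 1 0 0 0;18 0 1 0 0 0;24 0 1 0 0 0;31 0 1 0 0 0;38 0 1 0 0 0;45 0 1 0 0 0;52 0 1 0 0 0")

```text
time: 14.37
position: [0.6204, -0.1781, 0.1724]
tool_rot: [0.609, 0.793, 0.002, 0.0]
ft_force: [0.1, -0.9, -0.9]
grip_width: 0.0518
grip_force: 0.6
```

```bash
python3 look.py w5.png cassette_top cassette_mid
python3 - <<'E'
from h import *
c=robot.camera("scene"); tips(c,["cassette_top","cassette_mid","cassette_low"])
E
```

```text
14.3667 [ 0.6204 -0.1781  0.1724] [ 0.1 -0.9 -0.9] 0.05184152491240467
cassette_top [([0.6048, -0.1162, 0.1449], 0.88)]
cassette_mid []
cassette_top [([0.6066, -0.1156, 0.1478], 0.81)]
cassette_mid [([0.6158, -0.1579, 0.139], 0.73)]
cassette_low [([0.6174, -0.1561, 0.123], 0.75)]
```

View pics/w5.png

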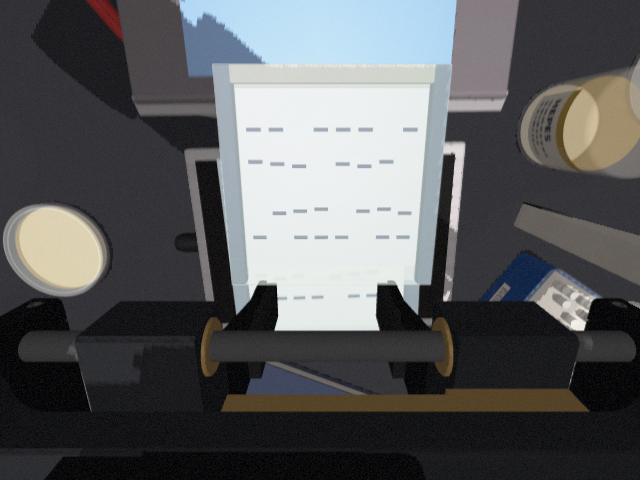

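The cassette slides squarely and bridges onto the deck (far edge at row 65, past the deck edge at about row 100); the middle cassette has stayed put. Continue.

Emit:
move_arm(series="7 0 0 0 0 0;14 0 0 0 0 0;21 0 0 0 0 0;28 0 0 0 0 0;35 0 0 0 0 0;42 0 0 0 0 0;49 0 0 0 0 0;56 0 0 0 0 0")

```text
time: 15.38
position: [0.6059, -0.1239, 0.1725]
tool_rot: [0.609, 0.793, 0.002, 0.0]
ft_force: [0.8, -1.7, 0.7]
grip_width: 0.0523
grip_force: 0.6
```

Emit:
move_arm(series="7 0 0 0 0 0;14 0 0 0 0 0;21 0 0 0 0 0;28 0 0 0 0 0;34 0 0 0 0 0;39 0 0 0 0 0;43 0 0 0 0 0;43 0 0 0 0 0")

```text
time: 16.05
position: [0.5945, -0.0821, 0.1725]
tool_rot: [0.609, 0.793, 0.002, -0.0]
ft_force: [-0.5, -0.5, 0.3]
grip_width: 0.0523
grip_force: 0.0
```

```bash
python3 look.py w6.png cassette_top cassette_mid deck
python3 - <<'E'
from h import *
c=robot.camera("scene"); tips(c,["cassette_top","cassette_mid","cassette_low"])
E
```

```text
16.05 [ 0.5945 -0.0821  0.1725] [-0.5 -0.5  0.3] 0.05234554403234538
cassette_top [([0.581, -0.019, 0.1446], 0.8)]
cassette_mid [([0.6133, -0.1555, 0.1365], 0.59)]
deck []
cassette_top [([0.5788, -0.0199, 0.1495], 0.94)]
cassette_mid [([0.6133, -0.1579, 0.1377], 0.59)]
cassette_low [([0.6186, -0.1557, 0.1236], 0.56)]
```

View pics/w6.png

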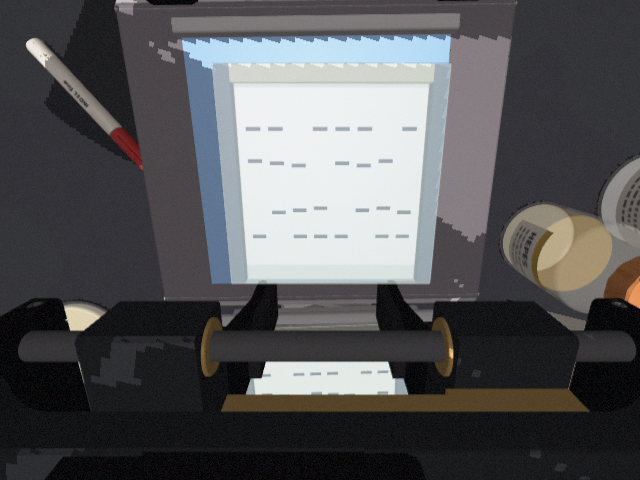

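The cassette is on the deck with a gap of roughly 15 mm between its far edge (row 65) and the stop (row 32). Push on, feeling for contact.

Emit:
move_arm(series="4 0 0 0 0 0;7 0 0 0 0 0;9 0 0 0 0 0;10 0 0 0 0 0;11 0 0 0 0 0;12 0 0 0 0 0;12 0 0 0 0 0")

```text
time: 17.03
position: [0.5918, -0.0713, 0.1726]
tool_rot: [0.609, 0.793, 0.002, 0.0]
ft_force: [0.2, 0.2, -0.6]
grip_width: 0.0519
grip_force: 0.2
```

Emit:
move_arm(series="1 0 0 0 0 0;2 0 0 0 0 0;3 0 0 0 0 0;3 0 0 0 0 0")

```text
time: 17.37
position: [0.5923, -0.0701, 0.173]
tool_rot: [0.609, 0.793, 0.002, 0.002]
ft_force: [0.7, -5.6, -2.3]
grip_width: 0.0524
grip_force: 2.5
```

Emit:
move_arm(series="1 0 0 0 0 0;2 0 0 0 0 0;2 0 0 0 0 0")

```text
time: 17.62
position: [0.5927, -0.0696, 0.1734]
tool_rot: [0.608, 0.794, 0.001, 0.004]
ft_force: [1.7, -7.6, -0.3]
grip_width: 0.0522
grip_force: 4.1
```

Emit:
move_arm(series="-8 0 0 0 0 0;-18 0 0 0 0 0;-18 0 -30 0 0 0;-18 0 -70 0 0 0;-18 0 -110 0 0 0;-18 0 -140 0 0 0;-18 0 -140 0 0 0")

```text
time: 18.2
position: [0.5983, -0.0856, 0.3201]
tool_rot: [0.609, 0.793, 0.005, 0.006]
ft_force: [0.0, -0.5, 0.4]
grip_width: 0.0518
grip_force: 0.0
```

```bash
python3 look.py w7.png cassette_top cassette_mid deck cover_edge cover_hinge
python3 - <<'E'
from h import *
c=robot.camera("scene"); tips(c,["cassette_top","cassette_mid","cassette_low","deck","cover_edge","cover_hinge"])
c=robot.camera("top"); tips(c,["cassette_top","cassette_mid","cover_edge","cover_hinge"])
p,r=cur(); print(p)
E
```

```text
18.2 [ 0.5983 -0.0856  0.3201] [ 0.  -0.5  0.4] 0.051780032958763114
cassette_top [([0.5793, -0.0045, 0.1432], 0.84)]
cassette_mid [([0.6116, -0.1565, 0.1395], 0.96)]
deck []
cover_edge []
cover_hinge [([0.5541, 0.0497, 0.1612], 0.56)]
cassette_top [([0.5743, -0.0042, 0.1484], 0.86)]
cassette_mid [([0.6151, -0.1565, 0.1379], 0.96)]
cassette_low [([0.6183, -0.1558, 0.1223], 0.74)]
deck [([0.5729, -0.0165, 0.1478], 0.66)]
cover_edge [([0.5536, 0.0605, 0.2915], 0.77)]
cover_hinge [([0.5547, 0.0517, 0.161], 0.83)]
cassette_top []
cassette_mid [([0.6182, -0.1535, 0.1335], 0.96)]
cover_edge [([0.5538, 0.0598, 0.2896], 0.83)]
cover_hinge []
[ 0.59492553 -0.08457286  0.31261047]
```

View pics/w7.png

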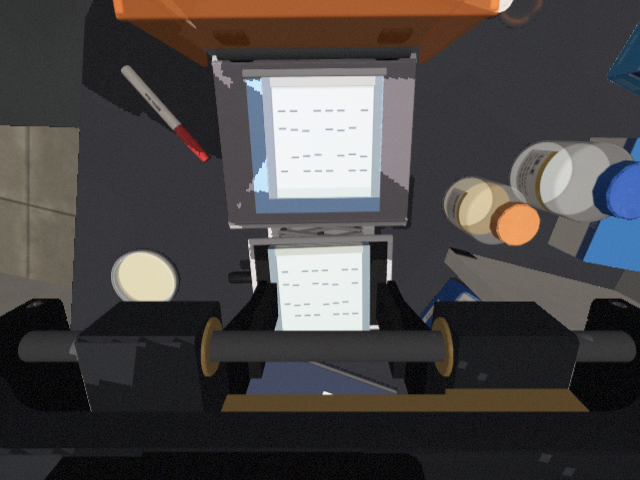

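The cassette is home against the stop bar (row 72), and the two cassettes below are undisturbed on the platform. Now the cover: go over and behind it with the fingers closed.

Run:
```python
from h import *
yaw=105.2; a=np.radians(15.2); jy=np.array([-np.sin(a),np.cos(a),0]); H=np.array([.556,.052,.163])
print(delta(pose([.59,-.08,.39],yaw)),delta(pose(H+.040*jy+[0,0,.39-.163],yaw)),delta(pose(H+.040*jy+[0,0,.122+.022],yaw)))
C=None
def T(f,d): f=np.radians(f); return np.array([-122*np.cos(f)+(8-d)*np.sin(f)+11, 122*np.sin(f)+(8-d)*np.cos(f)])
s=np.array([40,122])
for f in list(range(86,-1,-6))+[0]: 
    t=T(f,2)-s; print(f,f'{t[0]:.1f} 0 {-t[1]:.1f} 0 0 0')
```

```text
([5.9, -3.3, -77.4], [0.2, -0.1, -0.2]) ([182.2, -2.3, -77.0], [0.2, -0.1, -0.2]) ([182.0, -2.6, 6.0], [0.2, -0.1, -0.2])
86 -31.5 0 -0.1 0 0 0
80 -44.3 0 0.8 0 0 0
74 -56.9 0 3.1 0 0 0
68 -69.1 0 6.6 0 0 0
62 -81.0 0 11.5 0 0 0
56 -92.2 0 17.5 0 0 0
50 -102.8 0 24.7 0 0 0
44 -112.6 0 32.9 0 0 0
38 -121.4 0 42.2 0 0 0
32 -129.3 0 52.3 0 0 0
26 -136.0 0 63.1 0 0 0
20 -141.6 0 74.6 0 0 0
14 -145.9 0 86.7 0 0 0
8 -149.0 0 99.1 0 0 0
2 -150.7 0 111.7 0 0 0
0 -151.0 0 116.0 0 0 0
```

Emit:
move_arm(series="6 -3 -40 0 0 0;6 -3 -77 0 0 0;6 -3 -77 0 0 0;45 -3 -77 0 0 0;85 -3 -77 0 0 0;125 -3 -77 0 0 0;165 -3 -77 0 0 0;182 -3 -77 0 0 0", jaw=0)

```text
time: 19.77
position: [0.5429, 0.0943, 0.3903]
tool_rot: [0.608, 0.794, 0.003, -0.001]
ft_force: [-0.1, -0.5, 0.4]
grip_width: 0.0067
grip_force: 0.0
```

Emit:
move_arm(series="0 0 0 0 0 0;0 0 0 0 0 0")

```text
time: 19.93
position: [0.5447, 0.091, 0.3903]
tool_rot: [0.608, 0.794, 0.002, 0.001]
ft_force: [0.8, -0.2, -0.3]
grip_width: 0.0017
grip_force: 0.0
```

Run:
```python
from h import *
yaw=105.2; a=np.radians(15.2); jy=np.array([-np.sin(a),np.cos(a),0]); H=np.array([.556,.052,.163])
print(cur()[0],robot.get_obs()['grip_width'],delta(pose(H+.040*jy+[0,0,.122+.022],yaw)))
c=robot.camera("scene"); tips(c,["cover_edge"])
```

```text
[0.5446886  0.09098143 0.39026175] 0.0017046370695592522 ([-0.7, 0.3, 83.3], [0.2, -0.1, -0.1])
cover_edge [([0.5521, 0.0588, 0.2927], 0.76)]
```

Emit:
move_arm(series="0 0 40 0 0 0;0 0 75 0 0 0;0 0 83 0 0 0;0 0 83 0 0 0;0 0 83 0 0 0")

```text
time: 20.45
position: [0.5461, 0.0895, 0.3076]
tool_rot: [0.61, 0.793, 0.002, 0.0]
ft_force: [0.3, 0.5, 1.1]
grip_width: 0.0004
grip_force: 0.0
```

Emit:
move_arm(series="-16 0 0 0 0 0;-30 0 0 0 0 0;-38 0 0.5 0 0 0;-44 0 1 0 0 0;-57 0 3 0 0 0;-69 0 6.5 0 0 0;-69 0 6.5 0 0 0")

```text
time: 21.03
position: [0.5636, 0.0212, 0.2999]
tool_rot: [0.61, 0.793, 0.001, 0.001]
ft_force: [-0.5, -0.0, 0.0]
grip_width: 0.0005
grip_force: 0.0
```

```bash
python3 look.py w8.png
python3 - <<'E'
from h import *
c=robot.camera("scene"); tips(c,["cover_edge"]); cv2.imwrite('pics/s8.png',cv2.resize(c['img'][90:330,220:470],None,fx=3,fy=2.5)[:,:,::-1])
E
```

```text
21.0333 [0.5636 0.0212 0.2999] [-0.5 -0.   0. ] 0.00047612702023777366
cover_edge [([0.5684, 0.0059, 0.2814], 0.83)]
```

View pics/s8.png

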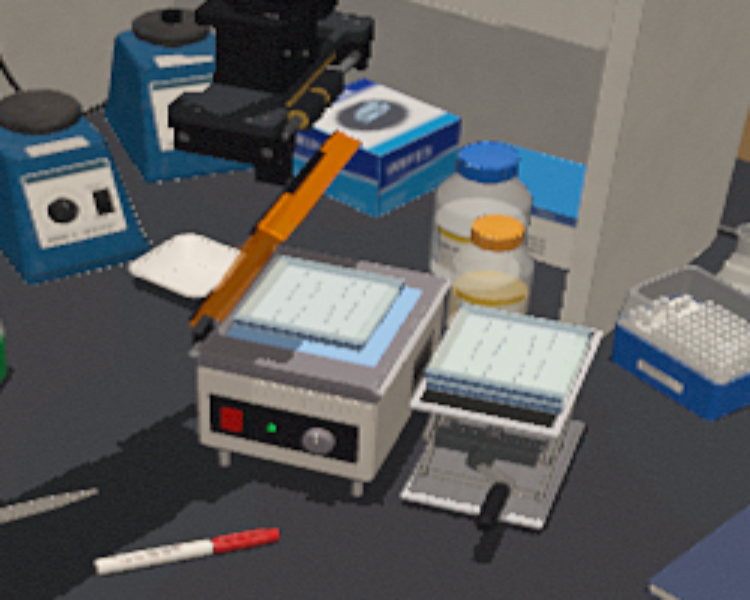

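The cover is following the fingers at about 65°, and the cassette stays home. Continue the arc.

Emit:
move_arm(series="-12 0 5 0 0 0;-23 0 11 0 0 0;-34 0 18 0 0 0;-43.5 0 26.5 0 0 0;-52.5 0 35.5 0 0 0;-60 0 46 0 0 0;-67 0 56.5 0 0 0;-72.5 0 68 0 0 0")

```text
time: 21.85
position: [0.5822, -0.0472, 0.231]
tool_rot: [0.609, 0.793, 0.002, 0.001]
ft_force: [0.2, 0.5, 1.7]
grip_width: 0.0007
grip_force: 0.8
```

Emit:
move_arm(series="-2.5 0 6 0 0 0;-4.5 0 12 0 0 0;-6 0 18 0 0 0;-7.5 0 24 0 0 0;-8.5 0 30 0 0 0;-9 0 36 0 0 0;-9.5 0 38 0 0 0;-9.5 0 38 0 0 0")

```text
time: 22.52
position: [0.5837, -0.0544, 0.1933]
tool_rot: [0.609, 0.793, 0.002, -0.001]
ft_force: [-0.1, 1.0, -0.7]
grip_width: 0.0004
grip_force: 0.3
```

Emit:
move_arm(series="0 0 2 0 0 0;0 0 3 0 0 0;0 0 4 0 0 0;0 0 4 0 0 0")

```text
time: 22.85
position: [0.584, -0.0546, 0.1907]
tool_rot: [0.609, 0.793, 0.002, -0.0]
ft_force: [-1.2, 1.9, 5.0]
grip_width: 0.0004
grip_force: 2.4
```

Emit:
move_arm(series="0 0 1 0 0 0;0 0 2 0 0 0;0 0 2 0 0 0")

```text
time: 23.1
position: [0.584, -0.0546, 0.1906]
tool_rot: [0.609, 0.793, 0.002, 0.0]
ft_force: [-5.0, 2.6, 14.3]
grip_width: 0.001
grip_force: 7.4
```

Emit:
move_arm(series="0 0 -20 0 0 0;0 0 -55 0 0 0;0 0 -95 0 0 0;0 0 -130 0 0 0;0 0 -150 0 0 0;0 0 -150 0 0 0;0 0 -150 0 0 0;0 0 -150 0 0 0")

```text
time: 23.77
position: [0.5832, -0.0554, 0.337]
tool_rot: [0.609, 0.793, 0.002, -0.001]
ft_force: [-0.6, 0.1, 0.4]
grip_width: -0.0001
grip_force: 0.0
```

```bash
python3 look.py w9.png cover_edge cassette_mid
python3 - <<'E'
from h import *
c=robot.camera("scene"); tips(c,["cover_edge","cassette_mid","cassette_low"]); cv2.imwrite('pics/s9.png',cv2.resize(c['img'][90:330,220:470],None,fx=3,fy=2.5)[:,:,::-1])
E
```

```text
23.7667 [ 0.5832 -0.0554  0.337 ] [-0.6  0.1  0.4] -9.415539611653363e-05
cover_edge [([0.5891, -0.0715, 0.1714], 0.64)]
cassette_mid [([0.5746, -0.0211, 0.1448], 0.6)]
cover_edge [([0.591, -0.0734, 0.1697], 0.83)]
cassette_mid [([0.6149, -0.1565, 0.1377], 0.74)]
cassette_low [([0.6166, -0.1573, 0.124], 0.61)]
```

View pics/s9.png

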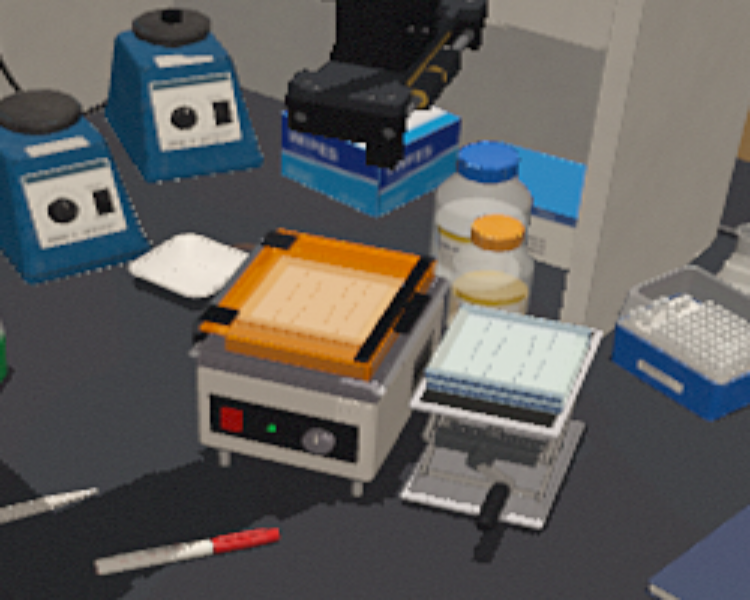

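The cover lies shut flat over the cassette (amber at (320,305)), the other two cassettes are square on the jack, and the hand is clear.

```bash
python3 -c "
from rig import robot
print(robot.hand_in())"
```

```text
the job is handed in; nothing more can be done
None
```

The job is done and handed in at about 24 s: the jack is wound up to about 0.5 mm above deck level by touch, the top cassette is home against the end stop, the other two cassettes look undisturbed, and the cover is shut with the hand clear; no verdict came back.

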